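# Clamp an injector body with the hand crank

### The job

Lay the steel injector body lengthwise in the trough of the hand-cranked clamp, its square inlet block standing up, and let go of it. Then take the crank by its free-spinning handle and, keeping hold of it, wind clockwise (seen from above) until the jaw has pushed the injector along against the end stop and you feel the crank stiffen: nip it up firmly but do not crush it, then let go. Leave everything else on the bench where it is.

Things in the scene. Friction and masses are not known exactly. Their poses are not given: they have to be found in the camera images.
- injector: Loose steel injector body, 0.35 kg, a bar 100 mm long along its x, ends alike (either way round will do). A hexagonal collar near each end, 26 mm across flats, lies on a flat. Mid-length a 16 x 16 mm square inlet block, sides facing x and y, rises to 64 mm above the underside. Origin: centre of the underside, z up. Grip the inlet block from above, fingertips 30 mm or more above the underside.
- clamp: Hand-cranked clamp fixed to the bench, place and angle vary; base 335 x 110 mm, origin on the bench. Its x runs from the grey gear head (70 x 70 mm, 87 mm high, at x = -70 mm) along the trough (x = 5 to 205 mm, floor 50 mm high, 33 mm between flared walls, lips 74 mm high). The end stop, a dark block in the trough, has its face at x = 130 to 155 mm: it differs each time, see or feel it.
- seat (a point): Point on the trough floor, 50 mm above the bench, where to lay the middle of the injector's underside, its long axis along the clamp's x (clamp x = 62, y = 0 mm). Lying there it has 8 mm or more free before the jaw and 18 mm or more to the end stop.
- jaw: Round steel jaw 27 mm across on the ram from the gear head. Origin: centre of its front face, 63 mm above the bench. It advances along the clamp's x by 30 mm per crank turn, from x = -5 mm at crank 0. Spring-backed: on meeting a blocked part its force jumps to 25 N, then grows 12 N per mm (57 N per rad of crank). 40 to 90 N is a proper nip; above 100 N crushes the part.
- hub (a point): Point on the crank's vertical axis at the height of the middle of the handle (136 mm above the bench).
- grip (a point): Middle of the black crank handle: vertical cylinder 22 mm in diameter, 106 to 156 mm above the bench, spinning freely on its pin 50 mm from the crank axis. The flat crank arm lies below it (top 104 mm high). Take it from above. Friction of the crank takes about 10 N along the circle here and keeps the jaw where it is left; less is felt once the hand stops.
- crank (a joint): Crank angle, rad, grows when wound clockwise seen from above (jaw forward); starts at 0 to 1.6. At 0 the handle is on the clamp's -y side of the hub, at 1.57 on its -x side. 1 to 2.2 turns needed. With the injector against the stop, effort at the handle rises 2.4 N at once, then 5.5 N per rad: 4 to 8.5 N above free running is a proper nip, 9.5 N crushes. Pushing the loose injector: under 0.5 N.
- spanner: Bystander: a spanner lying on the bench.
- driver: Bystander: a screwdriver lying on the bench.
- capnut: Bystander: a hexagonal cap nut 26 mm across, 24 mm tall.
- nozzle: Bystander: a small standing nozzle, 18 mm in diameter, 30 mm tall.
- collar: Bystander: a flat steel ring, 40 mm in diameter, 14 mm tall.
- oilbottle: Bystander: a white plastic bottle, 64 mm in diameter, 150 mm tall.
There are look-alikes about, which are no part of the job. What is shaped like the injector but orange, red or yellow is not meant.

How it is judged:
On the way, in this order (a step that is already met when the one before it is completed fails the run):
1. the injector lies in the trough, inlet block up, along the trough, and has been let go (z of injector in the frame of clamp between 0.045 and 0.054 m and y of injector in the frame of clamp between -0.008 and 0.008 m and angle between injector's own z axis and vertical below 0.15 rad and angle between the x axis of injector and the x axis of clamp, either way round below 0.15 rad and contact force between the fingers and injector below 0.1 N), for 0.2 s.
2. the crank has been wound on by its handle, in the hand (value of joint crank above 4.5 rad and distance between the grasp point and grip below 0.05 m), for 0.1 s.
3. the jaw presses the injector against the end stop with at least 30 N (contact force between jaw and injector above 30 N), for 0.2 s.
At the end, for the whole second after the job is handed in: The injector lies at rest flat on the trough floor (within 5 mm of height, 8 mm sideways, 0.15 rad), inlet block up, against the end stop, nipped by the jaw with 30 to 100 N, and the crank stands still (contact force between jaw and injector above 30 N and z of injector in the frame of clamp between 0.045 and 0.054 m and x of injector in the frame of clamp above 0.075 m and y of injector in the frame of clamp between -0.008 and 0.008 m and angle between injector's own z axis and vertical below 0.15 rad and angle between the x axis of injector and the x axis of clamp, either way round below 0.15 rad and linear speed of injector below 0.01 m/s and velocity of joint crank between -0.1 and 0.1 rad/s); the robot touches nothing.
It fails at once if the jaw crushes the injector: more than 100 N (contact force between jaw and injector above 100 N).
It fails at once if the hand leaves the crank handle (70 mm away) when it has been wound on but the injector is not yet nipped (value of joint crank above 3 rad and distance between the grasp point and grip above 0.07 m and contact force between jaw and injector below 25 N).
It fails at once if a bystander is moved more than 30 mm (distance of any of spanner, driver, capnut, nozzle, collar, oilbottle from where it was at the start of the episode above 0.03 m).
It also fails if it takes over 72 s, if anything falls off the work surface, if the arm or the gripper's body presses on something with over 40 N, if the wrist force passes 120 N, or if a joint passes its speed limit or range.

### The arm

A 6-joint arm with a two-finger parallel gripper is mounted at the origin on the work surface. World frame = base frame: x ahead of the robot, y to its left, z up, the work surface at z = 0. Lengths are in m, angles in rad, forces in N, time in s.
With the tool pointing down it reaches from about 0.325 to 0.775 m from the base axis. Payload 5.5 kg.
Tool frame: the origin (TCP) lies between the finger pads; the fingertips stand 8 mm ahead of it and the grasp point (between the pads) lies 11 mm behind it (tcp_to_tips is the distance from the TCP to the fingertips, in m); z points along the fingers, y is the direction in which the jaws open and shut (so a half turn about z gives the same grasp; the last joint's range is limited). The gripper opens to 88 mm and grips with 3 to 60 N. Pads are 20 mm wide; open, the fingers measure 115 mm over their backs; the gripper's body (75 mm by 178 mm) begins 61 mm behind the grasp point.
Start: joints at [1.056, 0.091, 1.231, -0, 1.82, -0.057], TCP at [0.265, 0.538, 0.231] pointing down, gripper open.
Joint ranges: [-2.87, 2.87], [-0.86, 2.18], [0.17, 2.46], [-1.51, 4.65], [0.06, 2.69], [-2.65, 2.65]. Speed limits (rad/s): [2.57, 2.57, 3.01, 3.14, 3.14, 3.14].

### API

Orientations are given as a unit quaternion [w, x, y, z].
In Python, from bench import * gives the robot as it stands. Calls block until the motion is done:
- move_to(position, orientation): joint-space move of the TCP to a pose.
- move_l(position, speed=0.15, orientation=None): straight line of the TCP; orientation=None keeps the orientation; speed is the mean speed in m/s.
- movej(angles): joint-space move.
- gripper_open() and close(): open the fingers fully, or close them until they stop; the grip force is fixed at half the most.
- hold(seconds).
- inverse_kinematics(position, orientation): joint angles nearest the present ones, or None.
- state(): the state.
- get_image(name): name is "scene" or "top"; returns a dict with "frame" (400x640x3 uint8, blue, green, red), "depth" (400x640 float32, m along the optical axis (not along the pixel's ray), 0 where there is no reading), "camera_matrix" (3x3 intrinsics, pixels), "view" (4x4, takes a point from world to camera coordinates). Camera axes: x right, y up, looking along -z (the intrinsics and any distortion apply to the point x, -y, -z); pixel columns grow to the right and rows downward; lengths in m; the calibration is good to about 2 mm. A picture is of the moment at which its call begins.
A pose or a line that the arm cannot do raises IKError and nothing moves.
- job_done(): hands the job in, once; it reports no verdict.
The state is a dict: "time": time; "joint_pos": joint angles; "dq": joint speeds; "joint_torque": joint torques, N m; "ee_pos": TCP position; "ee_rot": TCP orientation; "ft_force": force on the tool from outside, world axes, zero at the start; "moment": the same for the moment, N m; "finger_gap": finger opening in m.
Only numpy, scipy, OpenCV 4.12 (cv2) and the standard library are available. Lean on these libraries where they do the work, as an engineer would, in place of code of your own. Each camera call takes 0.05 s, during which the arm holds its last target. There are 200 camera calls.

## Working session

There is one attempt and no reset: what is moved stays moved. The work goes in short steps, each a Python script; the robot and the scene stay as the last script left them, time stands still between calls to the robot, and variables do not carry over. Pictures are saved under pics/ and viewed, about 8 in all and at most 12, crops included, and the job is handed in when it is done.

```bash
ls; mkdir -p pics
python3 - <<'E'
from bench import *
import cv2, numpy as np
for n in("scene","top"):
    g=get_image(n); cv2.imwrite(f"pics/{n}0.png",g["frame"]); np.savez(f"pics/{n}0.npz",**g)
    print(n,np.round(g["camera_matrix"],1).tolist(),np.round(g["view"],3).tolist(),[k for k in g])
print(state())
E
```

```text
pics
scene [[478.5, 0.0, 315.5], [0.0, 478.5, 199.6], [0.0, 0.0, 1.0]] [[-0.294, 0.956, -0.008, 0.116], [-0.657, -0.195, 0.728, 0.266], [0.695, 0.219, 0.685, -1.693], [0.0, 0.0, 0.0, 1.0]] ['frame', 'depth', 'camera_matrix', 'view']
top [[474.8, 0.0, 329.7], [0.0, 474.8, 197.7], [0.0, 0.0, 1.0]] [[-0.079, -0.997, -0.006, 0.067], [0.976, -0.079, 0.203, -0.533], [-0.202, 0.01, 0.979, -1.545], [0.0, 0.0, 0.0, 1.0]] ['frame', 'depth', 'camera_matrix', 'view']
{'time': 0.1, 'joint_pos': array([ 1.05626098e+00,  9.18031549e-02,  1.23173181e+00, -1.88676002e-05,
        1.81976112e+00, -5.66760009e-02]), 'dq': array([-2.34262364e-03, -1.42164197e-03, -3.43771038e-03,  4.05181309e-04,
       -2.62970937e-04, -1.60463749e-05]), 'joint_torque': array([ 2.32485443e-03, -4.47863245e+01, -4.07568312e+01,  6.99943118e-02,
        2.85055011e-02, -9.43362397e-05]), 'ee_pos': array([0.26509863, 0.53800335, 0.22962719]), 'ee_rot': array([-2.31187428e-04,  2.26937427e-01,  9.73908968e-01, -8.19792454e-04]), 'ft_force': array([-0.6242799 , -0.03060008,  0.13135708]), 'moment': array([ 0.00177722, -0.01910364, -0.01882427]), 'finger_gap': 0.08791716553155039}
```

View pics/top0.png

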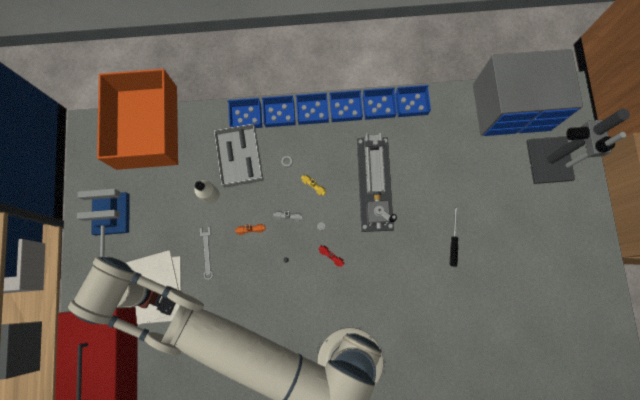

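View pics/scene0.png

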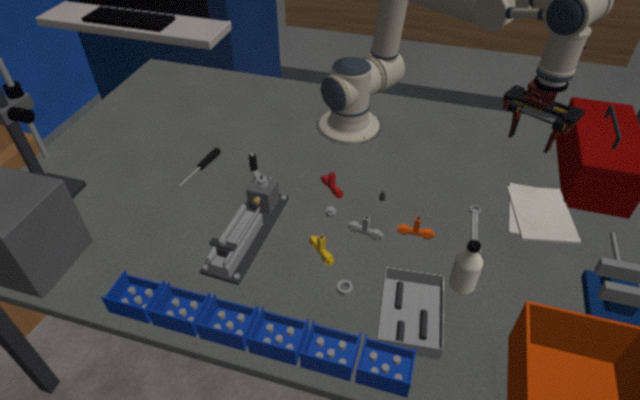

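Top view: the grey injector is at (288,215). The look-alikes are orange (250,229), yellow (314,185) and red (331,256). The clamp spans (376,135)–(377,230), with the gear head at about (378,211) and the black handle at about (393,217). In the scene view the grey injector is at (365,228) and the handle at (253,162). I'll check with a close crop and measure from depth.

```bash
cat > h.py <<'E'
import numpy as np, cv2
def load(f): return dict(np.load(f))
def inv(g): return np.linalg.inv(g["view"])
def ray(g,u,v):
    K=g["camera_matrix"]; T=inv(g)
    d=np.stack([(np.asarray(u)-K[0,2])/K[0,0],-(np.asarray(v)-K[1,2])/K[1,1],-np.ones(np.shape(u))],-1)
    return T[:3,3], d@T[:3,:3].T
def plane(g,u,v,z):
    o,d=ray(g,np.asarray(u,float),np.asarray(v,float)); return o+d*((z-o[2])/d[...,2])[...,None]
def cloud(g):
    v,u=np.mgrid[:400,:640]; o,d=ray(g,u,v); return o+d*g["depth"][...,None]
def proj(g,p):
    c=g["view"]@np.append(p,1); K=g["camera_matrix"]
    return np.array([K[0,0]*c[0]/-c[2]+K[0,2], -K[1,1]*c[1]/-c[2]+K[1,2]])
def tri(g1,p1,g2,p2):
    o1,d1=ray(g1,*map(float,p1)); o2,d2=ray(g2,*map(float,p2))
    s=np.linalg.lstsq(np.stack([d1,-d2],1),o2-o1,rcond=None)[0]
    a,b=o1+d1*s[0],o2+d2*s[1]; return (a+b)/2,np.linalg.norm(a-b)
E
python3 - <<'E'
from h import *
t=load("pics/top0.npz"); s=load("pics/scene0.npz")
a=cv2.resize(t["frame"][125:240,355:405],None,fx=5,fy=5,interpolation=cv2.INTER_CUBIC)
b=cv2.resize(s["frame"][145:285,195:295],None,fx=4,fy=4,interpolation=cv2.INTER_CUBIC)
c=cv2.resize(np.vstack([t["frame"][200:232,268:308],s["frame"][210:246,345:385]]),None,fx=3.5,fy=3.5,interpolation=cv2.INTER_CUBIC)
H=600;im=np.zeros((H,a.shape[1]+b.shape[1]+c.shape[1],3),np.uint8);x=0
for k in(a,b,c): im[:k.shape[0],x:x+k.shape[1]]=k; x+=k.shape[1]
cv2.imwrite("pics/crop1.png",im); print(im.shape)
for n,g,box in(("top",t,(268,308,200,232)),("scene",s,(345,385,210,246)),("topclamp",t,(355,405,125,240)),("scclamp",s,(195,295,145,285))):
    P=cloud(g)[box[2]:box[3],box[0]:box[1]].reshape(-1,3); z=P[:,2]
    print(n,[ (lo,int(((z>lo/1e3)&(z<=lo/1e3+.01)).sum())) for lo in range(-10,170,10)])
    if "clamp" not in n:
        m=z>.008; print(P[m].mean(0), P[m][:,2].max()); 
        m=z>.04; print("blk",P[m].mean(0),m.sum())
E
```

```text
(600, 790, 3)
top [(-10, 566), (0, 491), (10, 75), (20, 92), (30, 13), (40, 4), (50, 9), (60, 18), (70, 0), (80, 0), (90, 0), (100, 0), (110, 0), (120, 0), (130, 0), (140, 0), (150, 0), (160, 0)]
[0.487746   0.16875614 0.06627536] 1.6215304466759912
blk [0.44844778 0.15050975 0.31283405] 37
scene [(-10, 728), (0, 342), (10, 137), (20, 138), (30, 22), (40, 19), (50, 21), (60, 29), (70, 0), (80, 0), (90, 0), (100, 0), (110, 0), (120, 0), (130, 0), (140, 0), (150, 0), (160, 0)]
[0.50997149 0.17399524 0.03678768] 0.9668815342381373
blk [0.54795775 0.17966459 0.10562385] 73
topclamp [(-10, 1499), (0, 1598), (10, 861), (20, 55), (30, 31), (40, 307), (50, 274), (60, 203), (70, 270), (80, 333), (90, 106), (100, 105), (110, 16), (120, 3), (130, 5), (140, 5), (150, 32), (160, 6)]
scclamp [(-10, 6254), (0, 3332), (10, 1048), (20, 318), (30, 214), (40, 644), (50, 492), (60, 396), (70, 396), (80, 493), (90, 94), (100, 129), (110, 31), (120, 22), (130, 22), (140, 22), (150, 36), (160, 3)]
```

View pics/crop1.png

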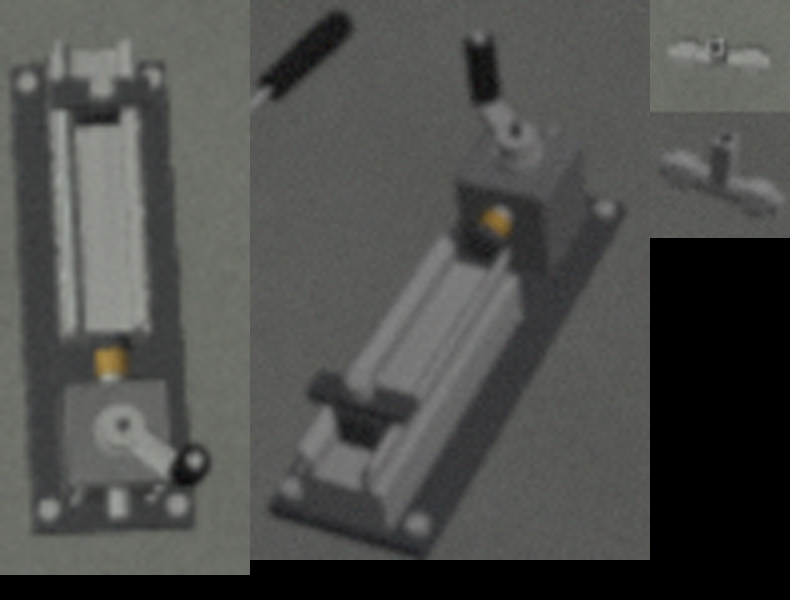

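Crop: the grey injector stands block-up, with its axis roughly along image x in the top view. The trough, the dark end stop near the far end, the orange and silver jaw, and the handle on the robot's near-right side are all clear. Next I fit the poses.

Run:
```python
from h import *
t=load("pics/top0.npz"); s=load("pics/scene0.npz")
def pts(g,box,lo,hi,mask=None):
    P=cloud(g); m=np.zeros((400,640),bool); m[box[2]:box[3],box[0]:box[1]]=1
    m&=(P[...,2]>lo)&(P[...,2]<hi)
    if mask is not None: m&=mask
    return m,P[m]
def rect(P): 
    r=cv2.minAreaRect((P[:,:2]*1000).astype(np.float32)); return np.round(r[0],1),np.round(r[1],1),round(r[2],2)
for n,g,bc,bi in(("top",t,(350,410,125,240),(268,308,200,232)),("scene",s,(195,300,145,290),(345,388,210,246))):
    print("==",n)
    lum=g["frame"].max(2)
    # base plate: dark contour, ray onto plate height
    roi=np.zeros((400,640),np.uint8); roi[bc[2]:bc[3],bc[0]:bc[1]]=1
    dk=((lum<80)&(roi>0)).astype(np.uint8)
    print("bench lum",np.median(lum[bc[2]:bc[3],bc[0]:bc[1]]))
    P=cloud(g); zz=P[...,2][dk>0]; print("dark z hist",np.histogram(zz,np.arange(-.01,.04,.004))[0])
    for nm,lo,hi in(("head",.080,.093),("handletop",.145,.165),("handle",.112,.165),("arm",.098,.110)):
        m,Q=pts(g,bc,lo,hi); print(nm,len(Q),np.round(np.median(Q,0),4),rect(Q) if len(Q)>4 else "")
    m,Q=pts(g,bi,.052,.075); print("block",np.round(np.median(Q,0),4),len(Q),rect(Q), "px",np.argwhere(m)[:,::-1].mean(0))
    m,Q=pts(g,bi,.012,.035); c=np.median(Q,0); Q=Q[np.linalg.norm(Q[:,:2]-c[:2],axis=1)<.06]
    u,S,V=np.linalg.svd(Q[:,:2]-Q[:,:2].mean(0)); print("bar",np.round(Q.mean(0),4),len(Q),"ang deg",np.degrees(np.arctan2(V[0,1],V[0,0])),rect(Q))
    # colours
    hsv=cv2.cvtColor(g["frame"],cv2.COLOR_BGR2HSV); o=(hsv[...,1]>110)&(hsv[...,0]>8)&(hsv[...,0]<28)&(roi>0)
    print("orange jaw px",np.argwhere(o)[:,::-1].mean(0),o.sum(),np.median(P[o],0))
```

```text
== top
bench lum 108.0
dark z hist [  1   5  20  75 296 467 221  54   8   8   2   0]
head 403 [ 0.4917 -0.1279  0.0867] (array([ 578.1, -135.3]), array([ 70.5, 283.6]), 87.62)
handletop 41 [ 0.4396 -0.167   0.1561] (array([ 439.4, -167.9]), array([19.6, 19.4]), 89.16)
handle 64 [ 0.4408 -0.1636  0.152 ] (array([ 455.4, -150.3]), array([65.9, 25.6]), 46.51)
arm 117 [ 0.4657 -0.1413  0.1051] (array([ 570.2, -136.2]), array([284.9,  54.4]), 5.04)
block [0.495  0.1725 0.0617] 27 (array([494.3, 172.1]), array([16.4, 15.3]), 83.78) px [286.33333333 213.18518519]
bar [0.4944 0.1717 0.0216] 170 ang deg -100.31449430459651 (array([495.4, 173.1]), array([66.6, 90. ]), 22.75)
orange jaw px [376.4 196.6] 25 [ 0.52565383 -0.12979602  0.07087724]
== scene
bench lum 89.0
dark z hist [  1  48 140 115 366 674 148 103  98  50  39  41]
head 535 [ 0.5026 -0.1286  0.0859] (array([ 579.5, -136.4]), array([ 71. , 284.4]), 87.6)
handletop 50 [ 0.4453 -0.167   0.1542] (array([ 442.9, -169.2]), array([20.4, 20.8]), 7.68)
handle 128 [ 0.4474 -0.1655  0.1386] (array([ 457.7, -154.7]), array([65.2, 20.6]), 39.99)
arm 148 [ 0.4744 -0.1403  0.1035] (array([ 575. , -135.2]), array([277.8,  57.6]), 6.15)
block [0.5001 0.1724 0.062 ] 45 (array([496.8, 171.7]), array([16.5, 15.4]), 77.91) px [366.04444444 218.57777778]
bar [0.5004 0.1726 0.0207] 264 ang deg -100.44838248798881 (array([496.8, 171.8]), array([100.5,  30.7]), 79.6)
orange jaw px [256.07692308 200.23076923] 26 [ 0.52401181 -0.12965386  0.07066438]
```

Run:
```python
from h import *
t=load("pics/top0.npz"); s=load("pics/scene0.npz")
def rect(P): 
    r=cv2.minAreaRect((P*1000).astype(np.float32)); return np.round(r[0],1),np.round(r[1],1),round(r[2],2)
for n,g,bc in(("top",t,(350,410,125,240)),("scene",s,(195,300,145,290))):
    P=cloud(g)[bc[2]:bc[3],bc[0]:bc[1]]; lum=g["frame"].max(2)[bc[2]:bc[3],bc[0]:bc[1]]
    z=P[...,2]; th=82 if n=="top" else 68
    m=((lum<th)|(z>.035)).astype(np.uint8)
    m=cv2.morphologyEx(m,cv2.MORPH_OPEN,np.ones((3,3)))
    k,l,st,_=cv2.connectedComponentsWithStats(m); i=1+st[1:,4].argmax(); m=l==i
    q=m&(z<.03)&(z>-.01)
    v,u=np.nonzero(q); W=plane(g,u+bc[0],v+bc[2],.0105)[:,:2]; print(n,"plate",rect(W),st[i], "z",np.median(z[q]))
    h=(z>.08)&(z<.093)&(P[...,0]<.555); print(" head",rect(P[h][:,:2]))
    b=(z>.076)&(z<.11)&(P[...,0]>.58); print(" bridge",rect(P[b][:,:2]),np.median(z[b]),b.sum())
    a=np.radians(-2.4); R=np.array([[np.cos(a),np.sin(a)],[-np.sin(a),np.cos(a)]])
    C=(P[...,:2]-[.5415,-.134])@R.T  # clamp frame guess
    for x0 in (.04,.06,.08,.10,.12):
        w=(abs(C[...,0]-x0)<.012)&(abs(C[...,1])<.05)&(z>.03)
        f=w&(abs(z-.05)<.005); L=w&(z>.068)
        y=C[...,1]; print(" x",x0,"floor z",np.median(z[f]).round(4),"y",np.percentile(y[f],[3,97]).round(4),"lips +",np.median(y[L&(y>0)]).round(4),"-",np.median(y[L&(y<0)]).round(4),L.sum())
    # stop face: points in trough at y~0
    w=(abs(C[...,1])<.010)&(C[...,0]>.09)&(z>.045); o=np.argsort(C[...,0][w]); print(" trough mid x,z",[(int(1e3*x),int(1e3*zz)) for x,zz in zip(C[...,0][w][o],z[w][o])][::3])
    w=(abs(C[...,1])<.006)&(C[...,0]>-.04)&(C[...,0]<.02)&(z>.02); o=np.argsort(C[...,0][w]); print(" jaw x,z",[(int(1e3*x),int(1e3*zz)) for x,zz in zip(C[...,0][w][o],z[w][o])][::2])
```

```text
top plate (array([ 580.6, -137.5]), array([120., 326.]), 89.96) [   8    8   39   99 2828] z 0.011516484748360645
 head (array([ 487.2, -131.5]), array([ 70.5, 101.5]), 87.62)
 bridge (array([ 667. , -136.5]), array([ 64.5, 155.2]), 82.9) 0.08689467743133839 169
 x 0.04 floor z 0.0488 y [-0.0155  0.0287] lips + 0.0233 - -0.0235 27
 x 0.06 floor z 0.0494 y [-0.0188  0.028 ] lips + 0.0231 - -0.023 25
 x 0.08 floor z 0.0494 y [-0.0148  0.0293] lips + 0.0222 - -0.0231 31
 x 0.1 floor z 0.0492 y [-0.0158  0.0292] lips + 0.0236 - -0.0233 28
 x 0.12 floor z 0.0496 y [-0.0173  0.0281] lips + 0.0228 - -0.023 28
 trough mid x,z [(91, 49), (91, 45), (95, 46), (98, 49), (99, 45), (101, 52), (105, 47), (107, 56), (109, 50), (110, 45), (112, 49), (113, 48), (115, 49), (117, 46), (119, 50), (120, 46), (124, 46), (126, 50), (130, 49), (133, 51), (134, 48), (136, 54), (138, 48), (141, 49), (142, 47), (144, 53), (145, 48), (147, 52), (149, 45), (151, 61), (152, 48), (152, 70), (152, 59), (153, 56), (153, 78), (154, 51), (154, 84), (155, 70), (156, 90), (157, 56), (157, 88), (158, 105), (159, 103), (16
[... 1998 characters left out ...]
 (197, 50), (198, 51), (199, 49), (200, 47), (202, 50), (203, 49), (204, 46), (206, 47), (207, 54), (207, 48), (208, 48)]
 jaw x,z [(-38, 81), (-37, 85), (-36, 85), (-35, 28), (-35, 82), (-35, 75), (-34, 51), (-34, 39), (-34, 76), (-33, 85), (-33, 27), (-33, 41), (-33, 82), (-32, 46), (-32, 21), (-32, 77), (-31, 82), (-31, 23), (-31, 38), (-31, 71), (-31, 85), (-30, 63), (-27, 69), (-25, 73), (-22, 73), (-22, 70), (-20, 69), (-20, 75), (-17, 70), (-14, 72), (-13, 72), (-8, 76), (-7, 76), (-6, 73), (-5, 71), (-3, 77), (-2, 74), (-1, 73), (-1, 71), (0, 58), (0, 57), (0, 66), (0, 70), (0, 68), (0, 54), (1, 70), (1, 73), (1, 53), (2, 76), (2, 53), (6, 45), (11, 49), (13, 51), (13, 48), (18, 47)]
```

Both depth views agree:
- **Clamp:** origin about (0.5415, -0.134), yaw -2.4°. The lips sit symmetrically at ±23 mm and the floor measures 49 mm.
- **Stop and handle:** the stop face is at about x = 152 mm, and the handle is at about (0.441, -0.1685), which puts the crank at about 0.64 rad.
- **Injector:** block at (0.4955, 0.172), axis 79.6°, top about 62–64 mm.

Now I pick it up.

```bash
cat >> h.py <<'E'
def q(phi):  # tool down, jaw opening direction at phi (deg)
    a=np.radians(phi+90)/2; return [0,float(np.cos(a)),float(np.sin(a)),0]
E
python3 - <<'E'
from bench import *
from h import *
Q=q(-10.4)
move_to([.4955,.172,.16],Q); print(state()["time"],state()["joint_pos"].round(2))
move_l([.4955,.172,.043],speed=.12)
s=state(); print(s["time"],s["ee_pos"],s["ft_force"].round(2))
close(); s=state(); print(s["time"],s["finger_gap"],s["ft_force"].round(2),s["ee_pos"])
move_l([.4955,.172,.19],speed=.15); s=state(); print(s["time"],s["finger_gap"],s["ft_force"].round(2))
move_to([.6034,-.1366,.20],q(-92.4)); s=state(); print(s["time"],s["finger_gap"],s["ft_force"].round(2),s["ee_pos"],s["joint_pos"].round(2))
for n in("scene","top"):
    g=get_image(n); np.savez(f"pics/{n}1.npz",**g)
t=load("pics/top1.npz"); s=load("pics/scene1.npz")
a=cv2.resize(t["frame"][100:240,320:430],None,fx=3.5,fy=3.5); b=cv2.resize(s["frame"][130:270,180:290],None,fx=3.5,fy=3.5)
cv2.imwrite("pics/crop2.png",np.hstack([a,b]))
E
```

```text
1.7083 [ 0.27 -0.12  1.56  0.    1.7   0.45]
2.8333 [0.49612702 0.17218173 0.04405675] [1.1  0.52 0.43]
3.9333 0.015808853487334212 [ 0.14  0.74 -0.47] [0.49543036 0.17202891 0.04299528]
5.0667 0.015955142972660312 [ 0.21  0.53 -3.56]
6.3083 0.01583331107703052 [ 0.14 -0.7  -4.46] [ 0.60336426 -0.13549631  0.19972234] [-0.28  0.14  1.24  0.    1.77  1.33]
```

View pics/crop2.png

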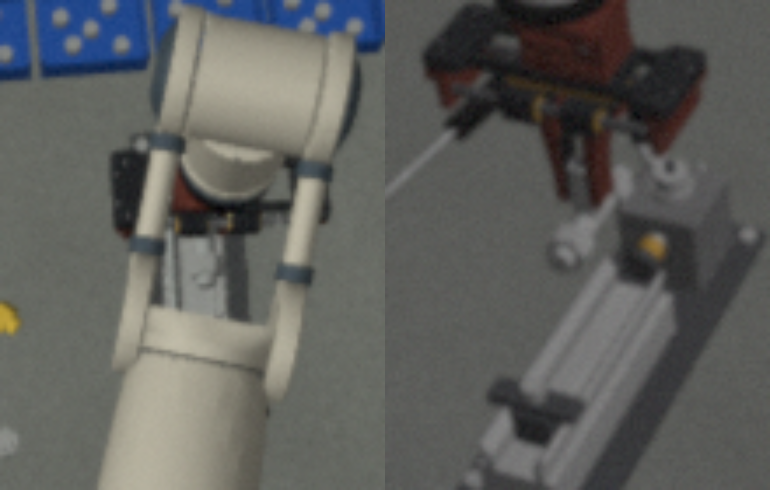

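The injector is held (gap 15.8 mm) and lies parallel to the trough above the seat. Bar ends are at about (565,250) and (625,180) in the right-hand panel. Now I lower it.

Run:
```python
from bench import *
from h import *
move_l([.6034,-.1366,.125],speed=.12)
hold(.2); s=state(); print(s["time"],s["ee_pos"],s["ft_force"].round(2))
for z in(.112,.104,.099,.096,.0945):
    move_l([.6034,-.1366,z],speed=.05); s=state(); print(z,s["time"],s["ee_pos"].round(4),s["ft_force"].round(2),s["moment"].round(2))
    if abs(s["ft_force"][2])>15 or np.linalg.norm(s["ft_force"][:2])>8: print("contact"); break
```

```text
7.3833 [ 0.60393828 -0.13677953  0.12635893] [ 0.52 -0.64 -4.63]
0.112 7.7917 [ 0.603  -0.1365  0.111 ] [ 0.15 -0.34 -3.19] [-0.    0.14 -0.  ]
0.104 8.1 [ 0.6031 -0.1365  0.1033] [-0.32  0.93 -3.66] [-0.01  0.11  0.04]
0.099 8.35 [ 0.6031 -0.1365  0.0985] [ 0.75 -0.35 -4.69] [-0.01  0.14 -0.02]
0.096 8.6 [ 0.6033 -0.1365  0.0957] [-0.68  0.4  -3.51] [-0.01  0.15  0.05]
0.0945 8.85 [ 0.6034 -0.1367  0.0945] [ 0.08  0.23 -3.75] [-0.07  0.14 -0.04]
```

Run:
```python
from bench import *
from h import *
for z in(.0935,.0928):
    move_l([.6034,-.1366,z],speed=.05); hold(.1); s=state(); print(z,s["time"],s["ee_pos"].round(4),s["ft_force"].round(2),s["moment"].round(2))
    if s["ft_force"][2]>-1: break
gripper_open(); s=state(); print(s["time"],s["finger_gap"],s["ft_force"].round(2))
move_l([.6034,-.1366,.20],speed=.2)
# move aside toward the handle side high
move_to([.46,-.26,.26],q(-60)); print(state()["time"],state()["joint_pos"].round(2))
for n in("scene","top"):
    g=get_image(n); np.savez(f"pics/{n}2.npz",**g)
t=load("pics/top2.npz"); s=load("pics/scene2.npz")
a=cv2.resize(t["frame"][120:240,330:430],None,fx=4,fy=4); b=cv2.resize(s["frame"][145:265,195:295],None,fx=4,fy=4)
cv2.imwrite("pics/crop3.png",np.hstack([a,b]))
a=np.radians(-2.4); R=np.array([[np.cos(a),np.sin(a)],[-np.sin(a),np.cos(a)]])
for n,g in(("top",t),("scene",s)):
    P=cloud(g); C=(P[...,:2]-[.5415,-.134])@R.T; z=P[...,2]
    m=(abs(C[...,0]-.065)<.03)&(abs(C[...,1])<.02)&(z>.098)&(z<.125); print(n,"block clamp",np.median(C[m],0),np.median(z[m]),m.sum(), "px",np.argwhere(m)[:,::-1].mean(0) if m.any() else "")
```

```text
0.0935 9.2 [ 0.6034 -0.1367  0.0934] [-0.15 -1.39 -3.48] [-0.21  0.12 -0.02]
0.0928 9.55 [ 0.6035 -0.1367  0.093 ] [ 0.3  -1.65 -2.79] [-0.22  0.16  0.01]
10.7333 0.08770176623569018 [-0.56 -0.01  0.6 ]
12.2583 [-0.58 -0.09  1.37  0.    1.87  0.47]
top block clamp [0.06021712 0.00263673] 0.1138883218413923 30 px [376.03333333 170.7       ]
scene block clamp [0.06777009 0.00302153] 0.11014641373095502 59 px [240.69491525 210.15254237]
```

View pics/crop3.png

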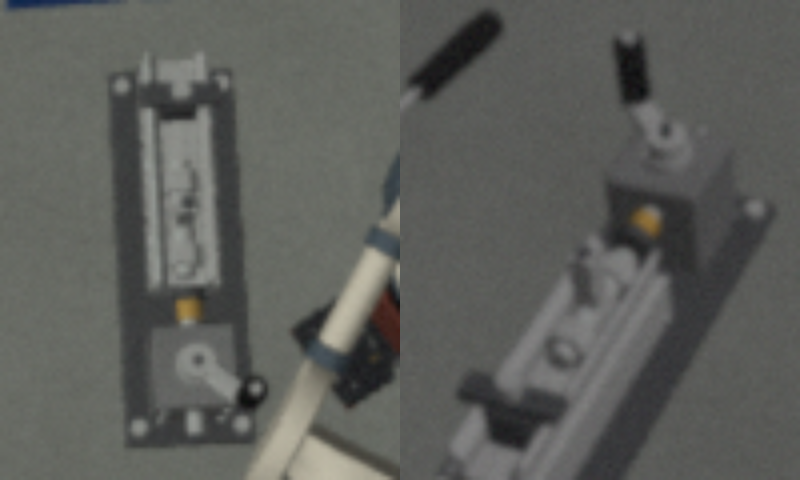

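The injector is in the trough behind the jaw, with the block at about (187,215) in the left panel and (585,270) in the right. The block top reads y = +2.6 mm, so I'll check it for roll.

Run:
```python
from h import *
a=np.radians(-2.4); R=np.array([[np.cos(a),np.sin(a)],[-np.sin(a),np.cos(a)]])
for n in("top","scene"):
    g=load(f"pics/{n}2.npz"); P=cloud(g); C=(P[...,:2]-[.5415,-.134])@R.T; z=P[...,2]
    print(n)
    for lo,hi in((.066,.076),(.076,.086),(.086,.096),(.096,.106),(.106,.118)):
        m=(abs(C[...,0]-.064)<.016)&(abs(C[...,1])<.017)&(z>lo)&(z<hi)
        if m.any(): print(" blk",lo,np.median(C[m],0).round(4),np.percentile(C[m][:,1],[5,95]).round(4),m.sum())
    for x in (.018,.030,.045,.08,.09,.1,.105):
        m=(abs(C[...,0]-x)<.006)&(abs(C[...,1])<.018)&(z>.056)
        if m.sum()>4:
            y=C[m][:,1]; zz=z[m]; w=zz>.069; print(" bar x",x,"y",np.median(y).round(4),np.percentile(y,[5,95]).round(4),"ztop",np.percentile(zz,90).round(4),"y of top",np.median(y[w]).round(4) if w.any() else "",m.sum(), "slope",np.polyfit(y[w],zz[w],1)[0].round(2) if w.sum()>5 else "")
```

```text
top
 blk 0.066 [0.0548 0.0081] [-0.0086  0.0096] 19
 blk 0.076 [0.0551 0.0014] [-0.0036  0.006 ] 6
 blk 0.086 [ 0.0556 -0.0008] [-0.0052  0.0066] 4
 blk 0.096 [0.0559 0.0018] [-0.0042  0.0078] 4
 blk 0.106 [0.0633 0.0025] [-0.0044  0.0089] 22
 bar x 0.018 y 0.0016 [-0.0143  0.017 ] ztop 0.0782 y of top 0.0014 28 slope 0.09
 bar x 0.03 y 0.0009 [-0.0165  0.0164] ztop 0.0791 y of top 0.001 38 slope -0.09
 bar x 0.045 y 0.0032 [-0.0178  0.0161] ztop 0.0757 y of top 0.0032 26 slope -0.12
 bar x 0.08 y 0.0072 [-0.0161  0.0174] ztop 0.0743 y of top 0.0047 19 slope 0.13
 bar x 0.09 y 0.0009 [-0.0169  0.0165] ztop 0.0775 y of top 0.0009 39 slope -0.02
 bar x 0.1 y 0.0005 [-0.0178  0.016 ] ztop 0.0775 y of top 0.0005 30 slope 0.02
 bar x 0.105 y 0.0016 [-0.0175  0.0159] ztop 0.0754 y of top 0.0006 22 slope -0.13
scene
 blk 0.066 [0.0707 0.0065] [-0.0048  0.0107] 38
 blk 0.076 [0.0683 0.0044] [-0.0064  0.0086] 27
 blk 0.086 [0.069  0.0052] [-0.0057  0.0082] 19
 blk 0.096 [0.0684 0.0038] [-0.0067  0.0088] 23
 blk 0.106 [0.0653 0.0024] [-0.0061  0.0081] 41
 bar x 0.018 y 0.0054 [-0.0016  0.0138] ztop 0.0747 y of top 0.0024 15 slope -0.2
 bar x 0.03 y 0.0053 [-0.0053  0.014 ] ztop 0.0765 y of top 0.0022 36 slope -0.22
 bar x 0.045 y 0.007 [0.0011 0.0149] ztop 0.0731 y of top 0.0049 22 slope 0.15
 bar x 0.08 y 0.0028 [-0.0064  0.0121] ztop 0.0735 y of top 0.0017 24 slope -0.11
 bar x 0.09 y 0.0064 [-0.0173  0.0143] ztop 0.0767 y of top 0.0011 37 slope -0.12
 bar x 0.1 y 0.0043 [-0.0171  0.0132] ztop 0.0757 y of top 0.0022 55 slope 0.02
 bar x 0.105 y 0.0037 [-0.017   0.0126] ztop 0.0742 y of top 0.0021 61 slope 0.02
```

The injector is upright and flat (block y about 2 mm, x about 63 mm, collar tops 76–78 mm) and has been let go. Now I take the handle with the jaws opening tangentially and wind a first arc, logging forces.

```bash
cat > wind.py <<'E'
from bench import *
from h import *
import json,os
A=np.radians(-2.4); Rc=np.array([[np.cos(A),-np.sin(A)],[np.sin(A),np.cos(A)]])
er=lambda th: Rc@np.array([-np.sin(th),-np.cos(th)])      # outward
et=lambda th: Rc@np.array([-np.cos(th), np.sin(th)])      # direction of winding
Z=.123
def wind(th0,th1,c,r=.05,step=.2,speed=.08,k=0.00005,log=None):
    """arc in short chords; the centre yields to the radial force. Returns theta, centre."""
    th=th0; out=[]
    while th<th1-1e-6:
        th=min(th+step,th1); p=c+r*er(th)
        move_l([p[0],p[1],Z],speed=speed); s=state()
        F=s["ft_force"]; Fr,Ft=F[:2]@er(th),-F[:2]@et(th); e=s["ee_pos"][:2]-c
        d=Rc.T@e; tha=np.arctan2(-d[0],-d[1]); tha+=2*np.pi*round((th-tha)/2/np.pi)
        out.append([s["time"],th,tha,np.hypot(*e)*1e3,Fr,Ft,F[2],s["finger_gap"]*1e3,*s["ee_pos"]])
        c=c+np.clip(k*Fr,-.0006,.0006)*er(th)
        if abs(Fr)>40 or Ft>30 or not 20<out[-1][7]<24: print("STOP"); break
    json.dump({"th":th,"c":c.tolist()},open("w.json","w"))
    with open("wind.log","a") as f: [f.write(json.dumps([float(v) for v in o])+"\n") for o in out]
    return th,c,np.array(out)
E
python3 - <<'E'
from wind import *
np.set_printoptions(suppress=True,precision=3,linewidth=160)
hub=np.array([.4716,-.1311]); th0=.643; p=hub+.05*er(th0)
move_to([*p,.22],q(-39.3)); print(state()["joint_pos"].round(2))
move_l([*p,Z],speed=.12); s=state(); print(s["time"],s["ft_force"].round(1),s["ee_pos"])
close(); s=state(); print(s["time"],s["finger_gap"],s["ft_force"].round(2),s["ee_pos"])
if .02<s["finger_gap"]<.024:
    th,c,o=wind(th0,th0+1.0,hub,step=.2,speed=.06); print(o[:,:8]); print(c)
E
```

```text
[-0.44 -0.26  1.58 -0.    1.82  0.25]
13.8 [ 0.1  0.1 -0.7] [ 0.44  -0.17   0.124]
14.825 0.021151557887267382 [-4.02  3.05  2.68] [ 0.439 -0.169  0.123]
[[15.142  0.843  0.813 49.738 -1.175  6.02  -2.594 21.695]
 [15.458  1.043  1.011 49.44  -2.147  6.069 -2.765 21.608]
 [15.775  1.243  1.21  49.236 -3.111  6.414 -4.5   21.624]
 [16.092  1.443  1.41  49.075 -3.786  6.542 -2.966 21.696]
 [16.408  1.643  1.609 48.995 -3.204  6.379 -2.692 21.384]]
[ 0.472 -0.131]
```

```bash
sed -i 's/Ft>30/Ft>9.5/' wind.py
python3 - <<'E'
from wind import *
np.set_printoptions(suppress=True,precision=2,linewidth=160)
w=json.load(open("w.json"))
th,c,o=wind(w["th"],9.6,np.array(w["c"]),step=.25,speed=.07); print(o[::2,:8]); print(c)
print(np.hypot(*(c-[.4716,-.1311])))
E
```

```text
[[16.73  1.89  1.86 48.89 -3.17  6.52 -1.9  21.57]
 [17.38  2.39  2.37 48.88 -2.25  5.85 -0.43 21.44]
 [18.03  2.89  2.88 49.07 -1.87  5.54  1.45 21.6 ]
 [18.68  3.39  3.38 49.44 -2.39  4.63  2.54 21.73]
 [19.33  3.89  3.88 49.88 -1.74  5.42  3.24 21.67]
 [19.98  4.39  4.37 50.34 -0.46  6.31  2.62 21.71]
 [20.63  4.89  4.86 50.55  0.84  6.36  0.82 21.72]
 [21.28  5.39  5.36 50.6   2.04  7.15 -1.84 21.14]
 [21.93  5.89  5.86 50.4   1.12  6.19 -2.86 21.91]
 [22.58  6.39  6.36 50.18  0.98  7.17 -3.32 21.52]
 [23.23  6.89  6.86 50.    0.09  4.78 -2.61 21.64]
 [23.88  7.39  7.36 49.84 -1.31  6.25 -2.4  21.68]
 [24.53  7.89  7.86 49.79 -0.46  6.79 -1.12 21.64]
 [25.18  8.39  8.36 49.73 -0.15  6.48  0.62 21.43]
 [25.83  8.89  8.87 49.68 -0.07  5.6   1.05 21.5 ]
 [26.48  9.39  9.38 49.75  0.09  6.13  3.02 21.57]]
[ 0.47 -0.13]
0.0015590871090885427
```

Run:
```python
from wind import *
np.set_printoptions(suppress=True,precision=2,linewidth=160)
w=json.load(open("w.json")); th=w["th"]; c=np.array(w["c"]); F=[]
while th<12.2:
    th,c,o=wind(th,th+.14,c,step=.14,speed=.05); F.append(o[0,5])
    print(o[0,:8])
    if len(F)>3 and np.mean(F[-3:])>8.3: print("stiffened"); break
g=get_image("scene"); np.savez("pics/scene3.npz",**g); cv2.imwrite("pics/crop4.png",cv2.resize(g["frame"][140:270,190:300],None,fx=4,fy=4))
```

```text
[27.07  9.74  9.72 49.87 -0.13  6.65  3.4  21.66]
[27.37  9.88  9.86 49.93 -0.03  7.38  3.47 21.54]
[27.66 10.02 10.   49.98 -1.07  7.48  3.47 21.67]
[27.95 10.16 10.13 50.09 -1.65  7.89  3.11 22.07]
[28.24 10.3  10.27 50.18 -0.44  6.91  3.45 21.53]
[28.53 10.44 10.41 50.24 -1.45  7.04  2.62 21.65]
[28.82 10.58 10.55 50.31 -1.71  7.88  3.14 21.54]
[29.12 10.72 10.68 50.41  0.13  7.85  1.84 21.84]
[29.41 10.86 10.82 50.47 -0.38  6.82  1.47 21.9 ]
[29.7  11.   10.96 50.46 -0.09  7.66  0.2  21.41]
[29.99 11.14 11.1  50.48  0.68  7.73  0.33 21.77]
[30.28 11.28 11.24 50.43 -0.3   6.98  0.62 21.51]
[30.57 11.42 11.38 50.42  0.64  7.65 -0.97 21.26]
[30.87 11.56 11.52 50.39  0.13  8.02 -1.25 21.29]
[31.16 11.7  11.65 50.32  1.    8.62 -1.57 22.04]
STOP
[31.45 11.84 11.78 50.25  0.87 11.18 -2.12 21.37]
stiffened
```

View pics/crop4.png

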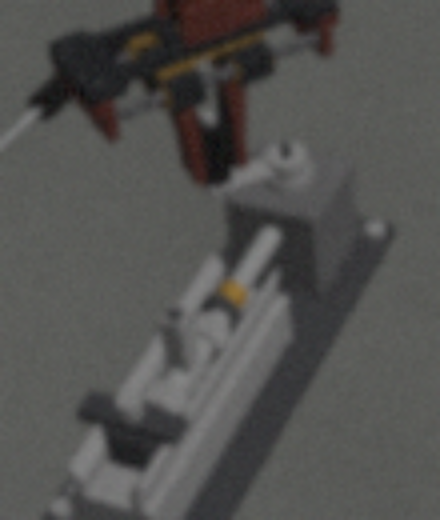

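The injector has slid up to the stop: block at (175,340), stop at (130,420) in the crop. The effort rose from about 7.4 N to 11.2 N, so contact was at crank ≈ 11.6–11.7 rad. I'm winding on about 0.6 rad to nip.

Run:
```python
from wind import *
np.set_printoptions(suppress=True,precision=2,linewidth=160)
w=json.load(open("w.json")); th=w["th"]; c=np.array(w["c"]); F=[11.2]
while th<12.33:
    th,c,o=wind(th,th+.12,c,step=.12,speed=.05); F.append(o[0,5]); print(o[0,:8])
    if np.mean(F[-2:])>13.4: print("nip reached"); break
```

```text
STOP
[31.77 11.96 11.9  50.17  0.45 10.5  -3.49 21.42]
STOP
[32.03 12.08 12.02 50.1   0.32 11.77 -3.9  21.9 ]
STOP
[32.3  12.2  12.14 50.05  0.14 12.24 -4.67 21.93]
STOP
[32.57 12.32 12.26 50.05 -0.52 11.87 -3.99 21.74]
STOP
[32.83 12.44 12.38 50.01  0.79 12.41 -4.95 21.79]
```

The effort is about 5 N above free running (7.4 N to 12.4 N), and the crank is 0.6–0.7 rad past contact. That gives roughly 50–67 N, in the middle of the range. I unload the hand, release, lift and check.

Run:
```python
from wind import *
w=json.load(open("w.json")); th=w["th"]-.05; c=np.array(w["c"]); p=c+.05*er(th)
move_l([*p,Z],speed=.03); hold(.3); s=state(); print(s["time"],s["ee_pos"],s["ft_force"].round(1))
gripper_open(); s=state(); print(s["time"],s["finger_gap"],s["ft_force"].round(1))
move_l([*p,.24],speed=.15); move_to([.40,-.30,.28],q(-60)); hold(.3)
s=state(); print(s["time"],s["ft_force"].round(1))
for n in("scene","top"):
    g=get_image(n); np.savez(f"pics/{n}4.npz",**g); P=cloud(g); C=(P[...,:2]-[.5415,-.134])@Rc; z=P[...,2]
    m=(abs(C[...,0]-.105)<.03)&(abs(C[...,1])<.02)&(z>.106)&(z<.12); print(n,"block",np.median(C[m],0),np.median(z[m]),m.sum())
    m=(np.hypot(C[...,0]+.07,C[...,1])<.07)&(z>.14)&(z<.165); k=np.median(C[m],0)-[-.07,0]; print(" handle",k,"th",np.arctan2(-k[0],-k[1])+4*np.pi)
t=load("pics/top4.npz"); s=load("pics/scene4.npz")
cv2.imwrite("pics/crop5.png",np.hstack([cv2.resize(t["frame"][120:240,330:430],None,fx=4,fy=4),cv2.resize(s["frame"][145:265,195:295],None,fx=4,fy=4)]))
```

```text
33.3833 [ 0.48035113 -0.18182336  0.12303287] [ 6.1  1.4 -1.7]
34.4917 0.08781433181427747 [-0.9 -0.6 -0.4]
36.3667 [-0.4  1.4 -0.1]
scene block [0.10482466 0.00198924] 0.11254223287009918 44
 handle [ 0.01694321 -0.04775557] th 12.225434642588995
top block [0.10034552 0.00053807] 0.1128022950994847 21
 handle [ 0.00989216 -0.04906434] th 12.367421537669816
```

View pics/crop5.png

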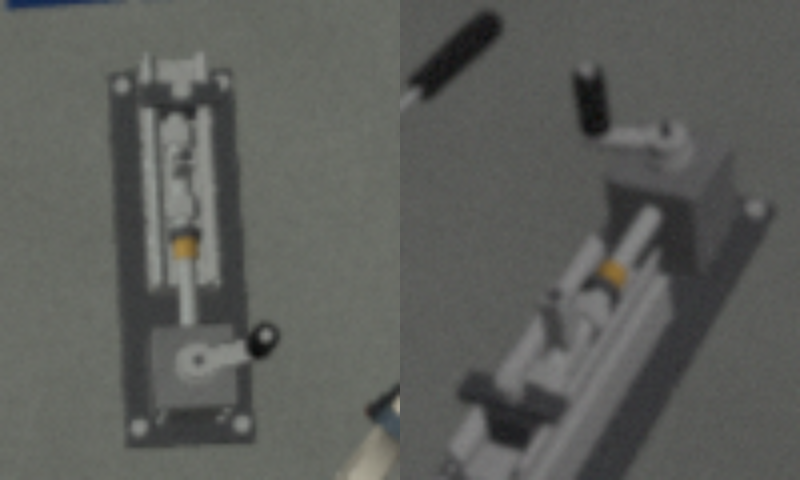

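The picture shows the injector against the stop, block up at (183,160), with the jaw touching its near end at (185,245). The handle stayed at about 12.3 rad and the hand is clear, so I hand in.

```bash
python3 -c "
from bench import *
job_done(); s=state(); print(s['time'])"
```

```text
the job is handed in; nothing more can be done
the job is handed in; nothing more can be done
```

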